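# Shut the red air valve under the sliding cover

### The arm

A 6-joint arm with a two-finger parallel gripper is mounted at the origin on the work surface. World frame = base frame: x ahead of the robot, y to its left, z up, the work surface at z = 0. Lengths are in mm, angles in rad, forces in N, time in s.
With the tool pointing down it reaches from about 400 to 925 mm from the base axis. Payload 12.5 kg.
Tool frame: the origin (TCP) lies midway between the tips of the shut fingers; the grasp point (between the pads) lies 19 mm behind it; x points along the fingers, y is the direction in which the jaws open and shut, and the axes are right-handed (so a half turn about x gives the same grasp; the last joint's range is limited). The gripper opens to 95 mm and grips with 3 to 60 N. Pads are 20 mm wide; open, the fingers measure 119 mm over their backs; the gripper's body (75 mm by 180 mm) begins 59 mm behind the grasp point.
Start: joints at [-1.241, 0.491, 1.559, -0, 1.092, -0.106], TCP at [263.86, -566.594, 178.661] pointing down, gripper open.
Joint ranges: [-3.1, 3.1], [-0.84, 2.19], [0.05, 2.79], [-1.13, 4.28], [0.06, 2.93], [-2.69, 2.69]. Speed limits (rad/s): [2.22, 2.22, 2.79, 3.14, 3.14, 3.14].

### API

Orientations are given as [roll, pitch, yaw] about the fixed x, y, z axes, in that order (R = Rz(yaw) Ry(pitch) Rx(roll)).
In Python, from cell import state, read_camera, job_done gives the robot as it stands.
- The arm moves only by the tool move_arm, never from a script. Its argument "targets" is a list of rows, each a list of 7 numbers: the shift along the world's x, y, z in m, then the turn, a rotation vector about the world's x, y, z in degrees, then the gripper's target within -1 to 1 (fully open at 1, half-way at 0, shut at -1). In form: [[dx, dy, dz, wx, wy, wz, hand], ...]. A call has 1 to 10 rows; each row is the pose to reach, as a shift and turn from the pose commanded when the call began; what a row does not reach only later rows make up. A row lasts 1/10 s, in which the tool goes at most 50 mm and 8.59 degrees, less where a joint would pass 70% of its speed; a pose out of reach is approached as far as the arm can. A call with a gripper value outside its range is refused whole. The fingers move at their own pace and stop on an object; the grip force is fixed at half the most. Time passes only in rows, so rows that repeat a pose let the fingers close. It gives the time, the measured TCP pose, the force and the opening at its end, in the units of the state.
- state(): the state, without advancing time (a new reading comes with each control period).
- read_camera(name): name is "scene" or "top"; returns a dict with "img" (384x512x3 uint8, blue, green, red), "mtx" (3x3 intrinsics, pixels), "cam_to_world" (4x4, takes a point from camera to world coordinates). Camera axes: x right, y up, looking along -z (the intrinsics and any distortion apply to the point x, -y, -z); pixel columns grow to the right and rows downward; lengths in mm; the calibration is good to about 2 mm. A picture is of the moment at which its call begins. There is no depth.
- job_done(): hands the job in, once; it reports no verdict.
The state is a dict: "t": time; "joints": joint angles; "qvel": joint speeds; "tau": joint torques, N m; "eef_pos": TCP position; "tcp_rot": TCP orientation; "ft_force": force on the tool from outside, world axes, zero at the start; "moment": the same for the moment, N m; "opening": opening from 0.0 (shut) to 1.0 (fully open).
Only numpy, scipy, OpenCV 4.12 (cv2) and the standard library are available. Lean on these libraries where they do the work, as an engineer would, in place of code of your own. Each camera call takes 0.05 s, during which the arm holds its last target.

### The job

The bench's air line has to be shut off. With your fingertips, slide the blue cover of the grey valve box back, away from you, until the well is fully open (slide it only, never lift it), then push the red valve handle clockwise through its quarter turn until it is fully shut. Leave the black handle and everything else on the bench as they are, and leave the cover open.

Things in the scene. Friction and masses are not known exactly. Their poses are not given: they have to be found in the camera images.
- valve_box: Grey valve box fixed to the bench, 320 x 320 mm, side walls 70 mm high. Origin: centre of its underside; x points from its front (robot side) to its back, y to its left. Front half: open well, x from -145 to -5 mm, 290 mm wide (y), floor 6 mm up. Back half: flat deck 68 mm up. The cover slides along x on the side walls, between guide lips (tops 77 mm up) and end stops.
- cover_rib (a point): Centre of the yellow push rib, 12 (x) x 120 (y) x 24 mm high, on the middle of the blue cover; 88 mm above the bench, rib top 100 mm. Axes as the cover's: x = sliding direction to the back, z up. In the box's frame it is at about x = -77 mm when the well is covered, +77 mm when the cover is fully back against its stop.
- cover: The blue sliding cover: a loose plate 155 (x) x 297 (y) x 6 mm, about 0.35 kg, its top face 76 mm above the bench; origin: centre of its underside. It is not fastened: it could be lifted, but must only be slid.
- red_pivot (a point): On the vertical turning axis of the RED-handled valve in the well, 50 mm above the bench (half-way up the handle), fixed; axes as the box's. Red may be the left or the right of the two valves: pivots at x = -30, y = +60 or -60 mm in the box's frame. Pipework along the box's x under the handles, its top below 39 mm above the bench.
- red_grip (a point): Point on the red handle 50 mm from its pivot, half-way up. The handle is a lever reaching 70 mm from the pivot; its red sleeve (18 to 70 mm from the pivot) is 14 mm wide and 20 mm high, from 40 to 60 mm above the bench.
- red_handle (a joint): Angle of the red handle in rad: 0 = open, pointing to the box's front (-x of the box); it turns clockwise seen from above; pi/2 = shut, pointing to the box's left (+y of the box), against its stop. Stiff: about 2.5 N at the sleeve moves it, and it stays where it is left.
- black_grip (a point): The same point on the other, black handle (same size and motion), which is to stay as it is.
- screwdriver_grip (a point): Bystander, loose: screwdriver lying on the bench just right of the box (point: middle of its handle).
- spray_can: Bystander, loose: green can, 52 mm wide, 140 mm tall, left of the box (origin: centre of its underside).
- screw_jar: Bystander, loose: jar, 60 mm wide, 75 mm tall, left of the box (origin: centre of its underside).
- mug: Bystander, loose: blue mug, 76 mm wide, 90 mm tall, left of the can and jar (origin: centre of its underside).
- multimeter: Bystander, loose: orange hand-held meter lying flat, 150 x 80 x 32 mm, right of the screwdriver (origin: centre of its underside).

How it is judged:
By the outcome, as a careful person would: the job done as asked, in the order asked, and still so for the second after the job is handed in, with the robot touching nothing.
It also fails if it takes over 46 s, if anything falls off the work surface, if the arm or the gripper's body presses on something with over 40 N, if the wrist force passes 120 N, or if a joint passes its speed limit or range.

## Working session

There is one attempt and no reset: what is moved stays moved. The work goes in short steps, Python scripts to look and compute and a tool call to move; the robot and the scene stay as the last step left them, time stands still between calls to the robot, and variables do not carry over. Pictures are saved under pics/ and viewed, and the job is handed in when it is done.

Besides the shell and the picture viewer there is one more tool, called after "Call:" as name(argument=value, ...) on one line, values as JSON. move_arm: Moves the arm, as the interface text tells. Its arguments: {"type":"object","properties":{"targets":{"type":"array"}},"required":["targets"]}

```bash
mkdir -p pics; ls; cat > h.py <<'E'
import numpy as np,cv2
from cell import state,read_camera,job_done
def px2w(c,u,v,z):
    p=np.linalg.inv(c['mtx'])@np.array([u,v,1.]);d=c['cam_to_world'][:3,:3]@np.array([p[0],-p[1],-p[2]]);o=c['cam_to_world'][:3,3]
    return o+d*(z-o[2])/d[2]
def w2px(c,P):
    M=np.linalg.inv(c['cam_to_world']);q=M[:3,:3]@np.array(P,float)+M[:3,3];q=c['mtx']@np.array([q[0],-q[1],-q[2]]);return q[:2]/q[2]
E
python3 - <<'E'
from h import *
for n in('top','scene'):
    c=read_camera(n);print(n,c.keys(),c['mtx'],c['cam_to_world'].round(3));cv2.imwrite(f'pics/{n}0.png',cv2.resize(c['img'],None,fx=1.5,fy=1.5))
    cv2.imwrite(f'{n}0raw.png',c['img'])
print(state())
E
```

```text
pics
top dict_keys(['img', 'mtx', 'cam_to_world']) [[424.17618358   0.         253.22744767]
 [  0.         424.17618358 189.89328718]
 [  0.           0.           1.        ]] [[ 1.600000e-02  9.870000e-01 -1.610000e-01  4.336860e+02]
 [-1.000000e+00  1.900000e-02  1.600000e-02  3.246900e+01]
 [ 1.800000e-02  1.610000e-01  9.870000e-01  1.021614e+03]
 [ 0.000000e+00  0.000000e+00  0.000000e+00  1.000000e+00]]
scene dict_keys(['img', 'mtx', 'cam_to_world']) [[395.35730432   0.         254.00855542]
 [  0.         395.35730432 197.63302748]
 [  0.           0.           1.        ]] [[-1.220000e-01 -7.790000e-01  6.160000e-01  1.141659e+03]
 [ 9.930000e-01 -9.600000e-02  7.600000e-02  9.769000e+01]
 [-0.000000e+00  6.200000e-01  7.840000e-01  7.602990e+02]
 [ 0.000000e+00  0.000000e+00  0.000000e+00  1.000000e+00]]
{'t': 0.1, 'joints': array([-1.24061395e+00,  4.91491340e-01,  1.55939168e+00, -1.04339422e-05,
        1.09169114e+00, -1.05578321e-01]), 'qvel': array([ 0.00082948, -0.00166152, -0.00139808, -0.00071712, -0.00066701,
       -0.00158845]), 'tau': array([ 2.30036072e-03, -6.13624835e+01, -2.58606005e+01,  6.93890266e-02,
        4.70309809e-02, -5.72008412e-05]), 'eef_pos': array([ 263.76150459, -566.34176555,  178.12403924]), 'tcp_rot': array([-1.66694618,  1.56981477,  1.91041199]), 'ft_force': array([ 0.17060171, -0.43803982, -0.24002474]), 'moment': array([-0.00398389, -0.00593613,  0.00803123]), 'opening': 0.9996220074820069}
```

View pics/top0.png

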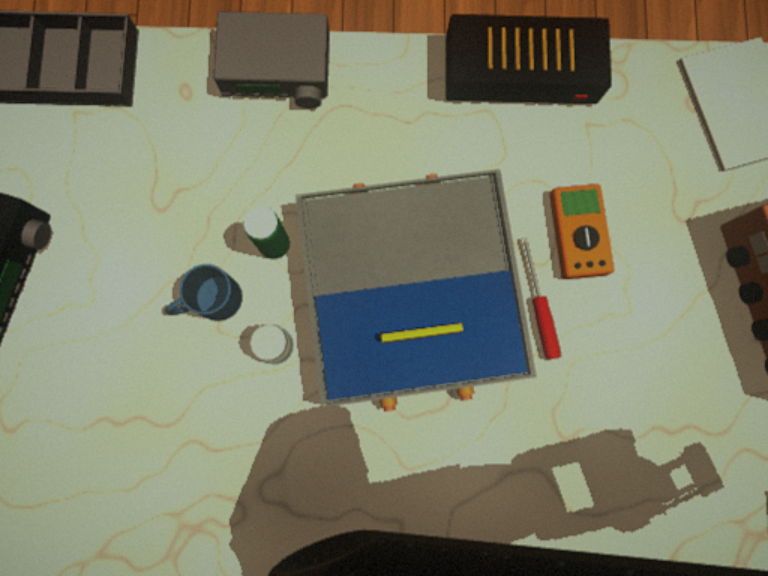

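View pics/scene0.png

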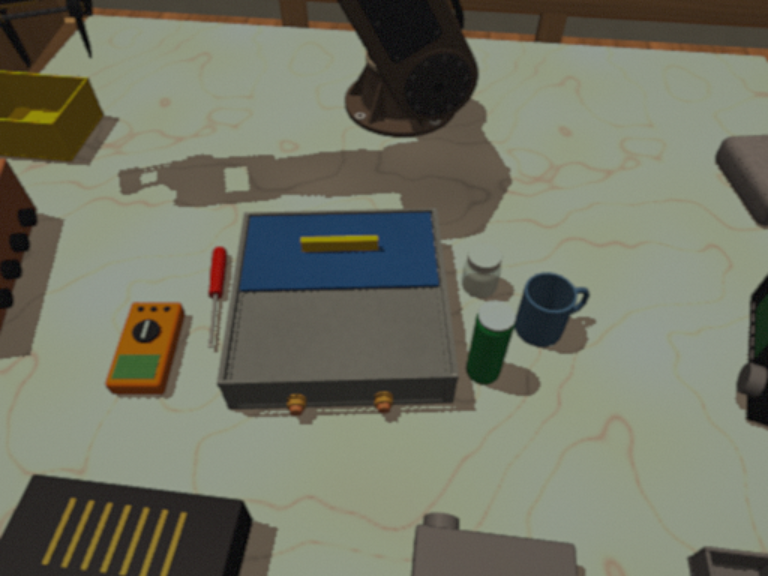

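The top view shows the box slightly turned. Its corners are near (298,197), (499,171), (534,376) and (326,404) px at 1.5x, and the rib runs from (381,338) to (463,327). I'll enlarge the crop.

```bash
python3 - <<'E'
import cv2
i=cv2.imread('top0raw.png');cv2.imwrite('pics/topc.png',cv2.resize(i[105:280,190:365],None,fx=3.4,fy=3.4,interpolation=cv2.INTER_CUBIC))
E
```

```text
(no output)
```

View pics/topc.png

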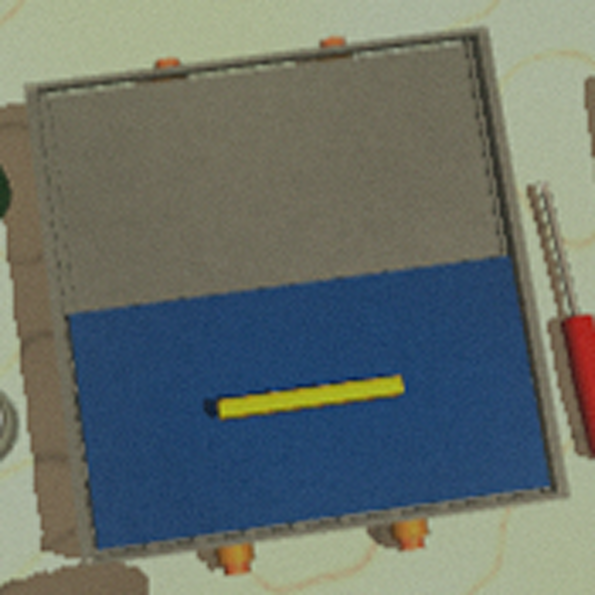

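```bash
cat >> h.py <<'E'
def crop(u,v): return 190+(u+.5)/3.4-.5,105+(v+.5)/3.4-.5
E
python3 - <<'E'
from h import *
from scipy.optimize import least_squares
c=read_camera('top')
pix=[crop(*p) for p in [(27,86),(487,28),(568,494),(93,558)]]
loc=[(160,160),(160,-160),(-160,-160),(-160,160)]
W=np.array([px2w(c,*p,77)[:2] for p in pix]);print(W.round(1))
def f(p):
    C,S=np.cos(p[2]),np.sin(p[2]);return np.concatenate([[p[0]+C*x-S*y,p[1]+S*x+C*y]-w for (x,y),w in zip(loc,W)])
r=least_squares(f,[600,0,0]);print(r.x.round(4),r.fun.round(1))
for p in [(217,398),(403,376),(404,394),(219,417)]: print(px2w(c,*crop(*p),100 if p[1]<0 else 100).round(1))
C,S=np.cos(r.x[2]),np.sin(r.x[2]);R=np.array([[C,-S],[S,C]])
for l in [(-77,0),(77,0),(-30,60),(-30,-60)]: print(l,(r.x[:2]+R@l).round(1))
E
```

```text
[[ 725.6  148. ]
 [ 773.7 -165.5]
 [ 457.6 -213.8]
 [ 411.9   94. ]]
[ 5.922148e+02 -3.430660e+01  1.555000e-01] [-0.1  0.5  1.4 -2.1  1.3 -3.3 -2.5  4.9]
[514.2  16.3 100. ]
[ 530.5 -103.1  100. ]
[ 518.9 -103.6  100. ]
[502.1  14.8 100. ]
(-77, 0) [516.1 -46.2]
(77, 0) [668.3 -22.4]
(-30, 60) [553.3  20.3]
(-30, -60) [571.9 -98.2]
```

```bash
python3 - <<'E'
from h import *
from scipy.spatial.transform import Rotation as Ro
s=state();print(Ro.from_euler('xyz',s['tcp_rot']).as_matrix().round(3),s['eef_pos'])
c=read_camera('top')
for n,p,z in [('can',(258,222),140),('jar',(270,345),75),('screwdriver',(546,325),10),('drivertip',(522,240),5)]: print(n,px2w(c,p[0]/1.5,p[1]/1.5,z).round(0))
E
```

```text
[[-0.     0.422 -0.907]
 [ 0.001 -0.907 -0.422]
 [-1.    -0.001 -0.   ]] [ 263.81611443 -566.3917109   178.19769084]
can [665. 193. 140.]
jar [495. 179.  75.]
screwdriver [ 539. -251.   10.]
drivertip [ 679. -216.    5.]
```

Call:
move_arm(targets=[[0.215,0.517,0,0,0,73.6,-1],[0.215,0.517,0,0,0,73.6,-1],[0.215,0.517,0,0,0,73.6,-1],[0.215,0.517,0,0,0,73.6,-1],[0.215,0.517,0,0,0,73.6,-1],[0.215,0.517,0,0,0,73.6,-1],[0.215,0.517,0,0,0,73.6,-1],[0.215,0.517,0,0,0,73.6,-1],[0.215,0.517,0,0,0,73.6,-1],[0.215,0.517,0,0,0,73.6,-1]])

```text
t: 1.2
eef_pos: [456.2, -103.0, 178.8]
tcp_rot: [1.055, 1.57, -0.364]
ft_force: [0.2, -0.3, -1.0]
opening: 0.219
```

Call:
move_arm(targets=[[0,0,0,0,0,0,-1],[0,0,0,0,0,0,-1],[0,0,0,0,0,0,-1]])

```text
t: 1.5
eef_pos: [455.6, -105.6, 178.6]
tcp_rot: [-0.762, 1.571, -2.184]
ft_force: [-0.6, -0.1, -0.8]
opening: 0.013
```

```bash
cat >> h.py <<'E'
def rep():
    from scipy.spatial.transform import Rotation as Ro
    s=state();M=Ro.from_euler('xyz',s['tcp_rot']).as_matrix();a=0.15
    d=s['eef_pos'][:2]-np.array([592.4,-33.]);R=np.array([[np.cos(a),np.sin(a)],[-np.sin(a),np.cos(a)]])
    print('t',s['t'],'tcp',s['eef_pos'].round(1),'box',(R@d).round(1),'ty ang',np.degrees(np.arctan2(M[1,1],M[0,1])).round(1),'down',M[:,0].round(3),'F',s['ft_force'].round(1),'op',round(s['opening'],3))
E
python3 -c "
from h import *
rep()"
```

```text
t 1.5 tcp [ 455.6 -105.6  178.6] box [-146.1  -51.4] ty ang 8.5 down [-0. -0. -1.] F [-0.6 -0.1 -0.8] op 0.013
```

Call:
move_arm(targets=[[0.023,0.056,0,0,0,0,-1],[0.023,0.056,0,0,0,0,-1],[0.023,0.056,-0.04,0,0,0,-1],[0.023,0.056,-0.07,0,0,0,-1],[0.023,0.056,-0.085,0,0,0,-1],[0.023,0.056,-0.085,0,0,0,-1],[0.023,0.056,-0.085,0,0,0,-1]])

```text
t: 2.2
eef_pos: [478.9, -50.0, 94.0]
tcp_rot: [-1.72, 1.571, 3.141]
ft_force: [0.3, -0.0, 0.3]
opening: 0.002
```

```bash
cat > look.py <<'E'
from h import *
import sys
rep()
n=sys.argv[1]
for k in ('top','scene'):
    i=read_camera(k)['img']
    i=i[90:290,170:385] if k=='top' else i[100:285,130:330]
    cv2.imwrite(f'pics/{k}{n}.png',cv2.resize(i,None,fx=2.9,fy=2.9,interpolation=cv2.INTER_CUBIC))
E
python3 look.py 1
```

```text
t 2.2 tcp [478.9 -50.   94. ] box [-114.8    0.2] ty ang 8.5 down [-0.  0. -1.] F [ 0.3 -0.   0.3] op 0.002
```

View pics/top1.png

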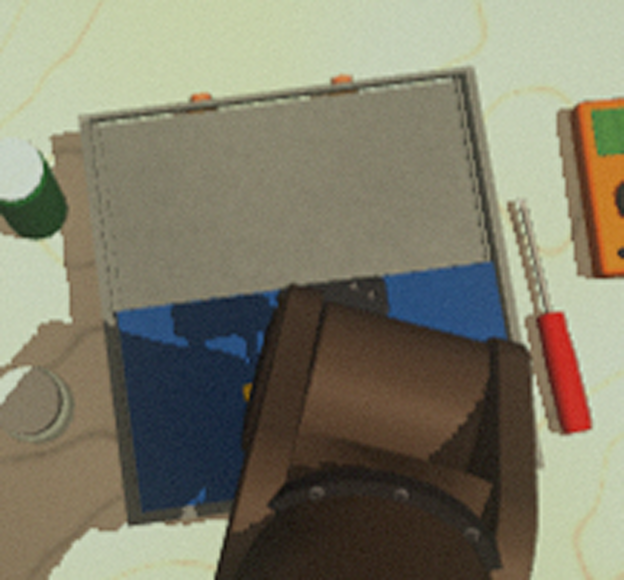

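View pics/scene1.png

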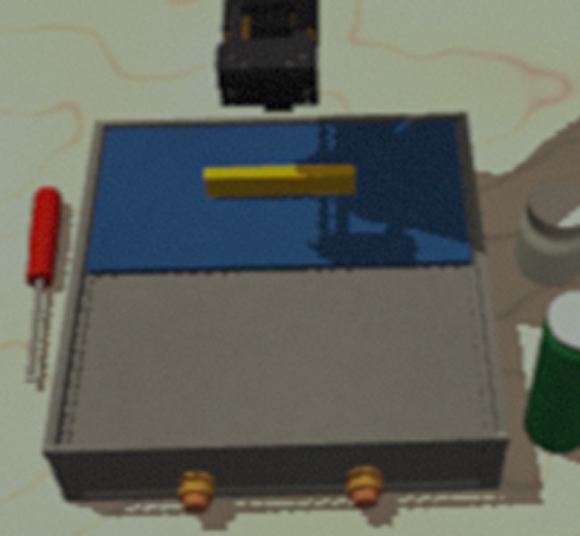

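```bash
python3 - <<'E'
from h import *
c=read_camera('scene')
for P in [(478.9,-50,94),(478.9,-50,172),(516.4,-43.9,100)]:
    u=w2px(c,P);print(P,(u-[130,100])*2.9)
c=read_camera('top')
for P in [(516.4,-43.9,100)]:
    u=w2px(c,P);print(P,u, (u-[170,90])*2.9)
E
python3 look.py 2
```

```text
(478.9, -50, 94) [279.88903401 140.83527961]
(478.9, -50, 172) [274.33040723  67.96640046]
(516.4, -43.9, 100) [279.27095329 169.13830457]
(516.4, -43.9, 100) [281.11680626 221.20107285] [322.23873815 380.48311128]
t 2.4 tcp [479.3 -49.3  94.6] box [-114.3    0.8] ty ang 8.5 down [ 0.002 -0.    -1.   ] F [ 0.6 -0.2  0.1] op 0.004
```

View pics/scene2.png

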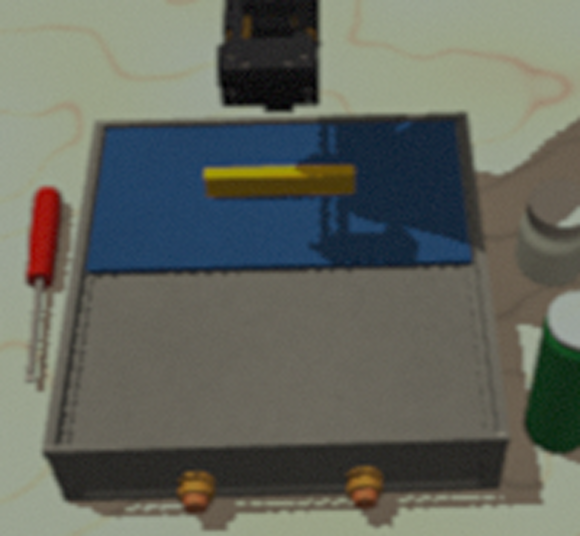

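```bash
python3 - <<'E'
from h import *
c=read_camera('scene')
for x in (479,500,520,540,568):
  for z in (85,94,130,172,200): print(x,z,((w2px(c,(x,-50+(x-479)*.15,z))-[130,100])*2.9).round(0),end=' ')
  print()
i=c['img'];cv2.imwrite('pics/sc3.png',cv2.resize(i[60:160,180:270],None,fx=6,fy=6,interpolation=cv2.INTER_CUBIC))
i=read_camera('top')['img'];cv2.imwrite('pics/tc3.png',cv2.resize(i,None,fx=1.5,fy=1.5,interpolation=cv2.INTER_CUBIC))
E
```

```text
479 85 [280. 149.] 479 94 [280. 141.] 479 130 [277. 109.] 479 172 [274.  68.] 479 200 [272.  39.] 
500 85 [280. 167.] 500 94 [279. 159.] 500 130 [277. 127.] 500 172 [274.  87.] 500 200 [272.  58.] 
520 85 [280. 185.] 520 94 [279. 178.] 520 130 [276. 145.] 520 172 [273. 105.] 520 200 [271.  77.] 
540 85 [279. 204.] 540 94 [279. 196.] 540 130 [276. 164.] 540 172 [273. 124.] 540 200 [270.  96.] 
568 85 [279. 231.] 568 94 [278. 223.] 568 130 [275. 191.] 568 172 [272. 152.] 568 200 [269. 123.]
```

View pics/sc3.png

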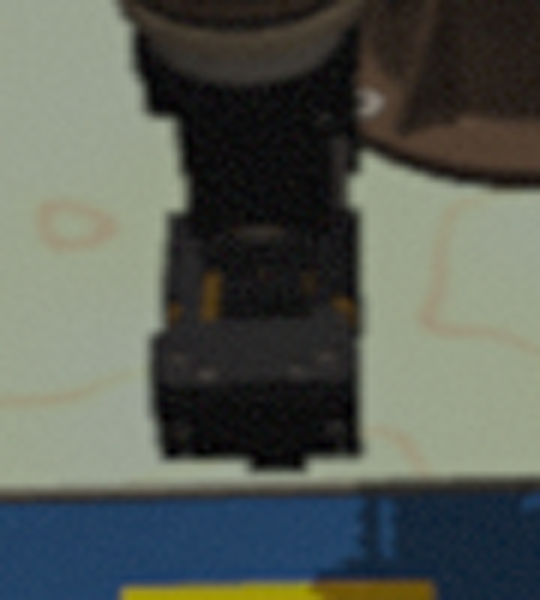

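View pics/tc3.png

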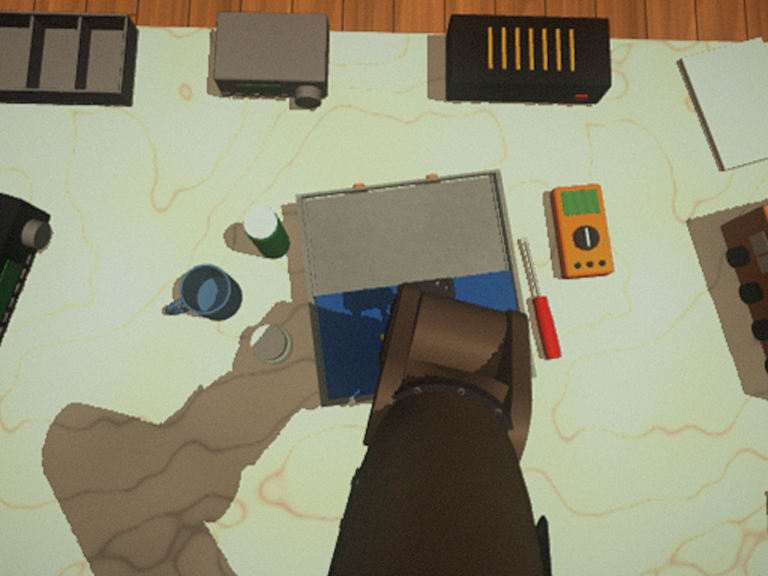

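```bash
python3 - <<'E'
from h import *
c=read_camera('scene')
i=c['img'];print('base',w2px(c,(0,0,0)),w2px(c,(0,75,0)),w2px(c,(75,0,0)),w2px(c,(-75,0,0)))
# box corners check with scene
a=.15;R=np.array([[np.cos(a),-np.sin(a)],[np.sin(a),np.cos(a)]])
for l in [(160,160),(160,-160),(-160,-160),(-160,160)]:
    p=R@l+[592.4,-33]; print(l,w2px(c,(*p,77)),w2px(c,(*p,0)))
cv2.imwrite('pics/sc4.png',cv2.resize(i,None,fx=1.5,fy=1.5,interpolation=cv2.INTER_CUBIC))
E
```

```text
base [266.91216356  68.52652887] [289.5916651  70.1431106] [264.51098239  82.11405423] [269.14944929  55.86643606]
(160, 160) [305.14221394 250.66202577] [301.50640774 269.15144462]
(160, -160) [143.79822751 254.54171074] [151.70608137 272.87189443]
(-160, -160) [162.5452672  141.85061114] [167.8580638  163.22631094]
(-160, 160) [291.31961239 139.37092586] [289.17112945 160.77907957]
```

View pics/sc4.png

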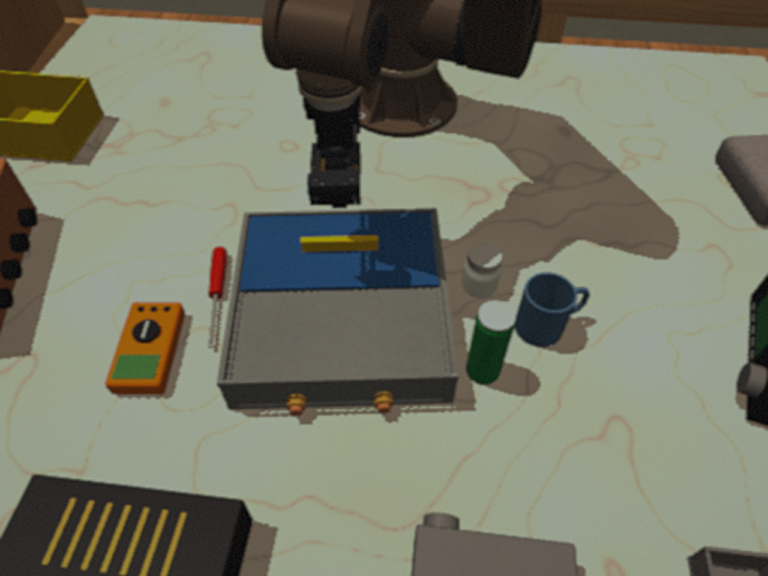

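```bash
python3 - <<'E'
from h import *
c=read_camera('scene')
p=np.array([263.8,-566.4,178.2]);y=np.array([.422,-.907,0])
for s in (-60,-47.5,47.5,60): print(s,w2px(c,p+s*y)*1.5, w2px(c,p+s*y+[0,0,40])*1.5)
i=cv2.imread('scene0raw.png');cv2.imwrite('pics/s0c.png',cv2.resize(i[0:70,0:100],None,fx=7,fy=7,interpolation=cv2.INTER_CUBIC))
E
```

```text
-60 [103.96148343  72.12909786] [95.4964999  50.95972678]
-47.5 [96.6573916  73.31867926] [87.94912641 52.13643773]
47.5 [40.04907358 82.53819679] [29.4199929  61.26171455]
60 [32.45304685 83.77532419] [21.56145466 62.4869392 ]
```

View pics/s0c.png

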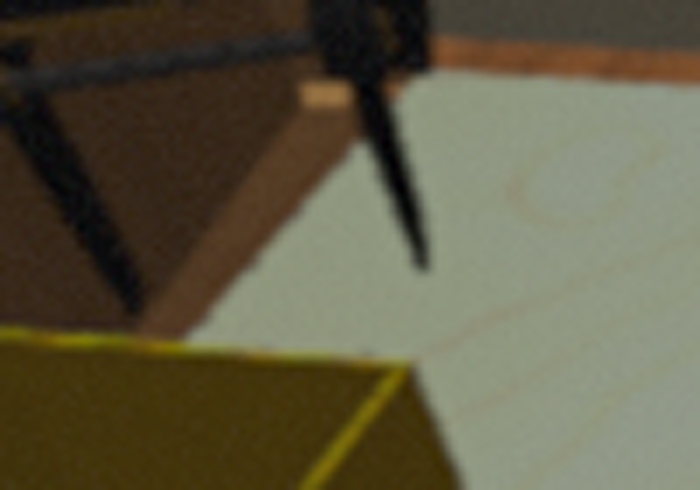

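The fingertip appears about 30 mm higher in the scene view than the reported TCP. It shows at row ~110 of the crop where I predicted 141, and the start picture agrees. The cameras agree with each other and with the robot base, so I suspect the reported tool length and will check carefully.

Call:
move_arm(targets=[[0,0,-0.006,0,0,0,-1],[0,0,-0.012,0,0,0,-1],[0,0,-0.012,0,0,0,-1]])

```text
t: 3.0
eef_pos: [478.4, -48.8, 80.7]
tcp_rot: [-1.982, 1.569, 2.88]
ft_force: [0.3, 0.3, -0.0]
opening: 0.005
```

```bash
python3 - <<'E'
from h import *
rep()
c=read_camera('scene')
i=c['img'];cv2.imwrite('pics/sc5.png',cv2.resize(i[90:190,180:270],None,fx=6,fy=6,interpolation=cv2.INTER_CUBIC))
print((w2px(c,state()['eef_pos'])-[180,90])*6)
E
```

```text
t 3.0 tcp [478.4 -48.8  80.7] box [-115.1    1.4] ty ang 8.6 down [-0.001  0.    -1.   ] F [ 0.3  0.3 -0. ] op 0.005
[283.82085806 374.14384771]
```

View pics/sc5.png

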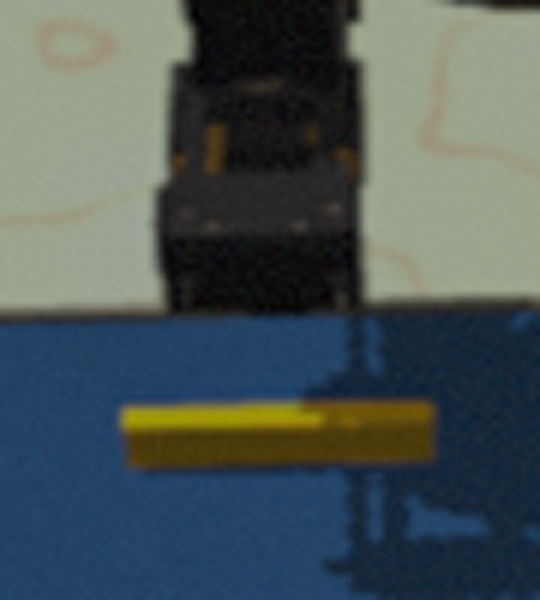

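```bash
python3 - <<'E'
from h import *
from scipy.optimize import least_squares
from scipy.spatial.transform import Rotation as Ro
c=read_camera('scene')
p0=np.array([263.8,-566.4,178.2]);y=np.array([.422,-.907,0]);p1=np.array([479,-49.5,94.3])
def mk(tool):
  def f(q):
    o0=np.array(q[:3]);o1=Ro.from_euler('z',73.6,degrees=True).apply(o0) if tool else o0
    return np.concatenate([w2px(c,p0-52*y+o0)-[61,38.6],w2px(c,p0+52*y+o0)-[19.5,44.3],w2px(c,p1+o1)-[226.3,138]])
  return f
for t in (0,1):
  r=least_squares(mk(t),[0,0,0]);J=r.jac;print(t,r.x.round(1),r.fun.round(1),np.sqrt(np.diag(np.linalg.inv(J.T@J))).round(1))
for o in [(-40,0,0),(0,0,30),(0,0,0)]: print(o,mk(0)(o).round(1))
E
```

```text
0 [-0.8 -0.6 30.7] [ 0.7 -0.9 -0.1  0.  -0.5  0.8] [4.6 2.9 3.4]
1 [ 1.4  0.7 31.8] [ 0.7 -0.9 -0.3  0.1  0.3  0.7] [2.  1.7 1.7]
(-40, 0, 0) [11.3  2.  12.5  2.7  3.1 -1. ]
(0, 0, 30) [ 0.9 -0.5  0.1  0.5 -0.3  1.2]
(0, 0, 0) [ 5.2 10.   5.4 11.   0.4 10.5]
```

Fitting both pictures gives a pure height offset: the tip is about 31 ± 2 mm above the reported TCP, with no sideways error. I'll go down in small steps and watch the force.

Call:
move_arm(targets=[[0,0,-0.01,0,0,0,-1],[0,0,-0.02,0,0,0,-1],[0,0,-0.02,0,0,0,-1]])

```text
t: 3.4
eef_pos: [478.0, -48.8, 60.2]
tcp_rot: [-1.979, 1.568, 2.883]
ft_force: [-0.7, 0.7, -0.0]
opening: 0.002
```

```bash
cat > z.py <<'E'
from h import *
import sys
rep()
c=read_camera('scene')
i=c['img'];cv2.imwrite(f'pics/z{sys.argv[1]}.png',cv2.resize(i[90:190,180:270],None,fx=6,fy=6,interpolation=cv2.INTER_CUBIC))
print((w2px(c,state()['eef_pos']+[0,0,31])-[180,90])*6)
E
python3 z.py 6
```

```text
t 3.4 tcp [478.  -48.8  60.2] box [-115.4    1.5] ty ang 8.6 down [-0.002  0.001 -1.   ] F [-0.7  0.7 -0. ] op 0.002
[282.50697794 354.69449105]
```

View pics/z6.png

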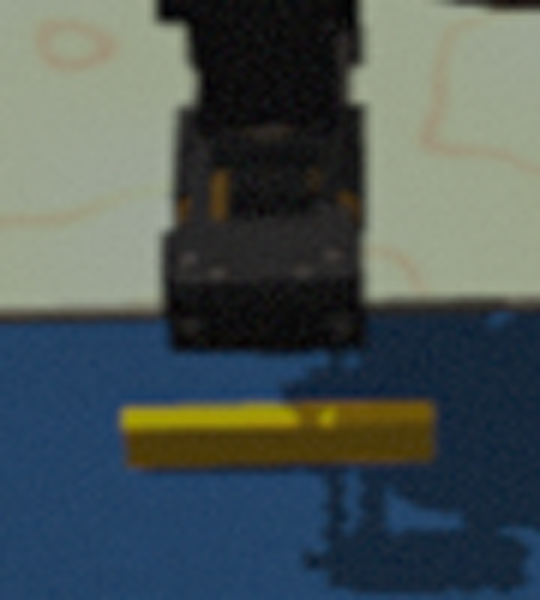

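No contact at reported 60 mm, which is below the 76 mm cover top, so the offset is confirmed. I'll go 6 mm lower and then push gently towards the rib.

Call:
move_arm(targets=[[0,0,-0.003,0,0,0,-1],[0,0,-0.006,0,0,0,-1],[0,0,-0.006,0,0,0,-1]])

```text
t: 3.75
eef_pos: [478.7, -48.9, 55.4]
tcp_rot: [-2.034, 1.571, 2.827]
ft_force: [0.2, 0.2, -0.2]
opening: 0.005
```

Call:
move_arm(targets=[[0.005,0.001,0,0,0,0,-1],[0.01,0.0015,0,0,0,0,-1],[0.015,0.002,0,0,0,0,-1],[0.015,0.002,0,0,0,0,-1]])

```text
t: 4.15
eef_pos: [494.7, -46.9, 55.7]
tcp_rot: [1.237, 1.57, -0.184]
ft_force: [-0.4, -0.3, -0.0]
opening: 0.005
```

Call:
move_arm(targets=[[0.003,0.0005,0,0,0,0,-1],[0.006,0.001,0,0,0,0,-1],[0.009,0.0015,0,0,0,0,-1],[0.012,0.002,0,0,0,0,-1]])

```text
t: 4.55
eef_pos: [506.1, -44.9, 55.7]
tcp_rot: [1.305, 1.571, -0.116]
ft_force: [-0.9, -0.3, 0.6]
opening: 0.002
```

```bash
python3 z.py 7
```

```text
t 4.55 tcp [506.1 -44.9  55.7] box [-87.1   1.1] ty ang 8.6 down [ 0. -0. -1.] F [-0.9 -0.3  0.6] op 0.002
[281.51568623 415.03598971]
```

View pics/z7.png

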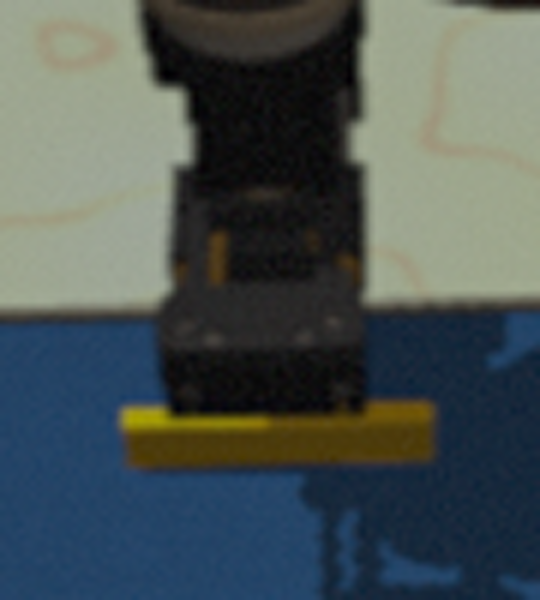

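Call:
move_arm(targets=[[0.003,0.0005,0,0,0,0,-1],[0.006,0.001,0,0,0,0,-1],[0.009,0.0015,0,0,0,0,-1],[0.012,0.002,0,0,0,0,-1]])

```text
t: 5.0
eef_pos: [517.9, -42.9, 55.6]
tcp_rot: [-1.995, 1.571, 2.867]
ft_force: [-3.1, -1.6, 1.6]
opening: 0.003
```

```bash
python3 z.py 8
```

```text
t 5.0 tcp [517.9 -42.9  55.6] box [-75.1   1.4] ty ang 8.6 down [-0.  0. -1.] F [-3.1 -1.6  1.6] op 0.003
[281.4450943  438.07792608]
```

View pics/z8.png

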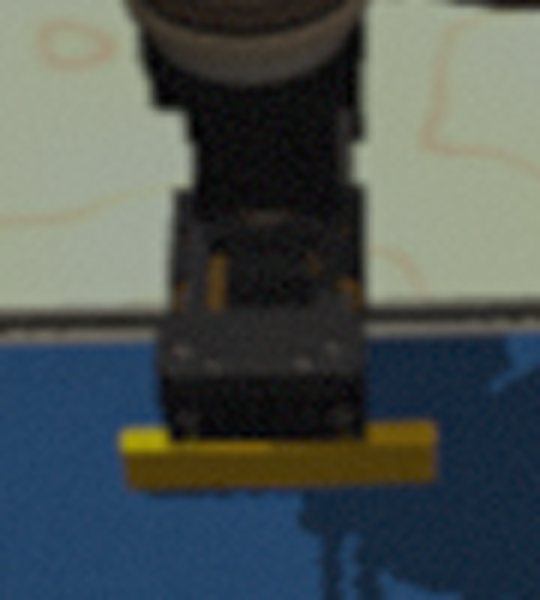

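The cover is sliding: the rib moved about 11 mm back with a 3 N force. I'll continue.

Call:
move_arm(targets=[[0.008,0.001,0,0,0,0,-1],[0.018,0.003,0,0,0,0,-1],[0.028,0.004,0,0,0,0,-1],[0.038,0.006,0,0,0,0,-1],[0.048,0.007,0,0,0,0,-1],[0.058,0.009,0,0,0,0,-1],[0.068,0.01,0,0,0,0,-1],[0.078,0.012,0,0,0,0,-1],[0.086,0.013,0,0,0,0,-1],[0.09,0.0135,0,0,0,0,-1]])

```text
t: 6.05
eef_pos: [608.6, -29.3, 55.6]
tcp_rot: [1.42, 1.571, -0.001]
ft_force: [-4.3, -0.1, 1.5]
opening: 0.003
```

```bash
python3 look.py 9
```

```text
t 6.05 tcp [608.6 -29.3  55.6] box [16.6  1.3] ty ang 8.6 down [ 0. -0. -1.] F [-4.3 -0.1  1.5] op 0.003
```

View pics/scene9.png

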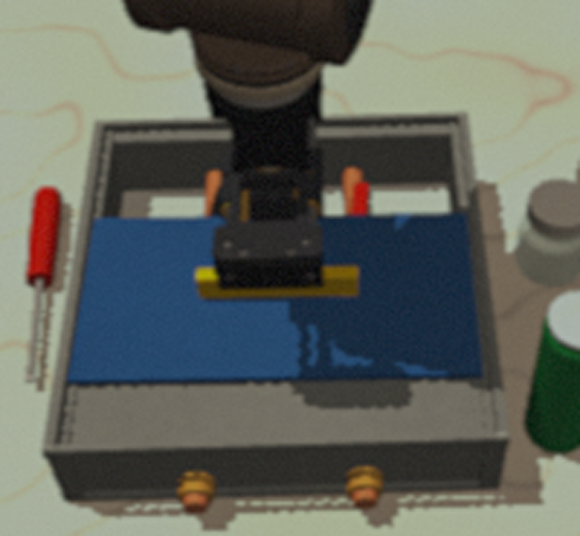

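View pics/top9.png

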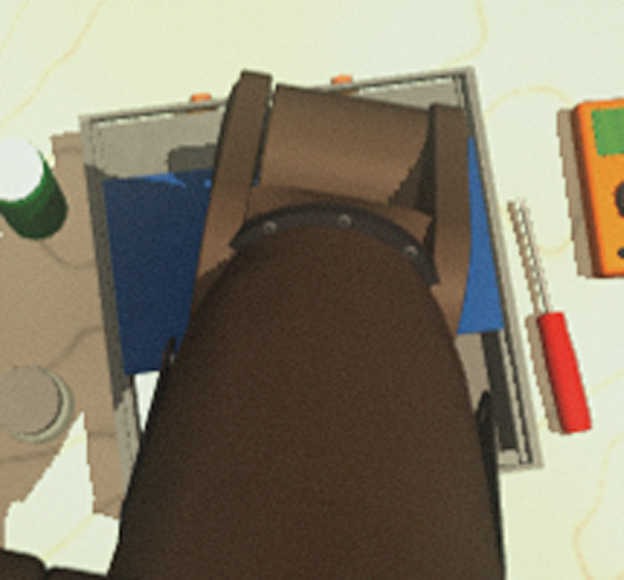

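The cover is sliding square. The red handle shows on the box's left side, at about (360,195) in the scene crop.

Call:
move_arm(targets=[[0.008,0.001,0,0,0,0,-1],[0.016,0.0025,0,0,0,0,-1],[0.024,0.0035,0,0,0,0,-1],[0.032,0.005,0,0,0,0,-1],[0.04,0.006,0,0,0,0,-1],[0.044,0.0065,0,0,0,0,-1],[0.046,0.007,0,0,0,0,-1]])

```text
t: 6.85
eef_pos: [653.9, -22.3, 55.6]
tcp_rot: [-1.732, 1.57, 3.13]
ft_force: [-7.7, -2.8, 3.8]
opening: -0.001
```

Call:
move_arm(targets=[[0.001,0,0,0,0,0,-1],[0.002,0,0,0,0,0,-1],[0.003,0.0005,0,0,0,0,-1],[0.003,0.0005,0,0,0,0,-1]])

```text
t: 7.25
eef_pos: [656.4, -22.5, 55.6]
tcp_rot: [-1.272, 1.569, -2.693]
ft_force: [-6.2, -3.5, 3.6]
opening: 0.003
```

Call:
move_arm(targets=[[0.001,0,0,0,0,0,-1],[0.002,0,0,0,0,0,-1],[0.002,0.0,0,0,0,0,-1]])

```text
t: 7.55
eef_pos: [658.3, -22.5, 55.6]
tcp_rot: [-1.321, 1.569, -2.742]
ft_force: [-6.3, -3.7, 3.1]
opening: 0.0
```

Still moving at about 6 N, at box x of 67 mm or so. I'll carry on to the stop.

Call:
move_arm(targets=[[0.001,0,0,0,0,0,-1],[0.002,0,0,0,0,0,-1],[0.003,0.0005,0,0,0,0,-1]])

```text
t: 7.85
eef_pos: [659.6, -22.5, 55.5]
tcp_rot: [-1.497, 1.565, -2.918]
ft_force: [-18.2, -9.9, 10.6]
opening: 0.002
```

```bash
python3 look.py 10
```

```text
t 7.85 tcp [659.6 -22.5  55.5] box [68.   0.3] ty ang 8.6 down [-0.005 -0.001 -1.   ] F [-18.2  -9.9  10.6] op 0.002
```

View pics/scene10.png

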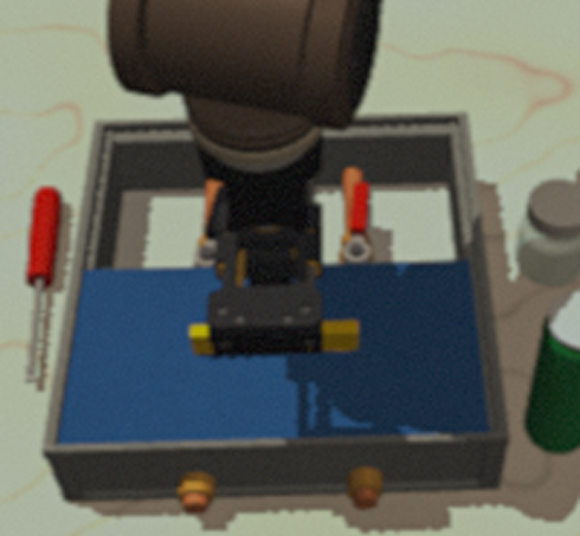

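The force jumped to 18 N at box x = 68 mm, which is the cover's stop, and the picture shows the well open. I'll back off, lift, and look at the handles.

Call:
move_arm(targets=[[-0.01,-0.0005,0,0,0,0,-1],[-0.03,-0.004,0,0,0,0,-1],[-0.03,-0.004,0.02,0,0,0,-1],[-0.03,-0.004,0.05,0,0,0,-1],[-0.06,-0.02,0.07,0,0,0,-1],[-0.1,-0.04,0.09,0,0,0,-1],[-0.15,-0.06,0.09,0,0,0,-1],[-0.2,-0.1,0.09,0,0,0,-1],[-0.22,-0.15,0.09,0,0,0,-1],[-0.22,-0.18,0.09,0,0,0,-1]])

```text
t: 8.95
eef_pos: [440.4, -202.1, 146.4]
tcp_rot: [1.013, 1.569, -0.407]
ft_force: [1.5, 0.4, 0.0]
opening: 0.003
```

```bash
python3 look.py 11
```

```text
t 8.95 tcp [ 440.4 -202.1  146.4] box [-175.6 -144.5] ty ang 8.6 down [ 0.002 -0.001 -1.   ] F [1.5 0.4 0. ] op 0.003
```

View pics/scene11.png

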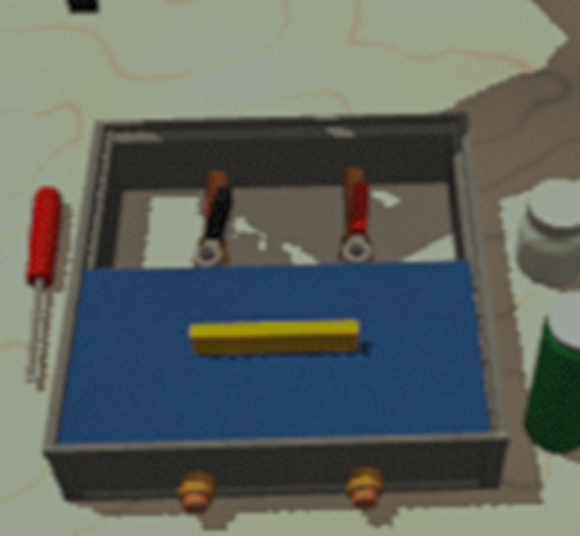

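View pics/top11.png

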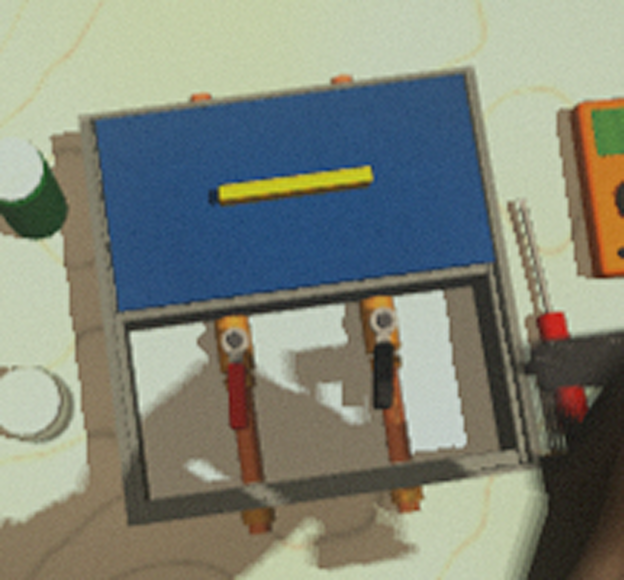

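```bash
python3 - <<'E'
from h import *
c=read_camera('top');a=.15;o=np.array([592.4,-33]);R=np.array([[np.cos(a),-np.sin(a)],[np.sin(a),np.cos(a)]])
f=lambda u,v,z:px2w(c,170+(u+.5)/2.9-.5,90+(v+.5)/2.9-.5,z)[:2]
for n,u,v,z in [('rpiv',234,339,58),('rtip',237,428,60),('bpiv',383,320,58),('btip',382,408,60),('ribL',218,194,100),('ribR',373,174,100)]:
    w=f(u,v,z);print(n,w.round(1),(R.T@(w-o)).round(1))
P=f(234,339,58);print('model pivots',o+R@[-30,60])
P=o+R@[-30,60]
for t in np.radians([-12,0,15,30,45,60,75,90]):
    d=7+10*(abs(np.cos(t))+abs(np.sin(t)));r=50
    l=np.array([-30-r*np.cos(t)-d*np.sin(t),60+r*np.sin(t)-d*np.cos(t)]);print(np.degrees(t).round(),l.round(1),(o+R@l).round(1))
print('start',o+R@[-82,15])
E
```

```text
rpiv [552.4  23.2] [-31.1  61.6]
rtip [482.5  19.7] [-100.7   68.6]
bpiv [569.7 -94.6] [-31.6 -57.5]
btip [500.  -93.4] [-100.4  -45.9]
ribL [659.3  37.8] [76.7 60. ]
ribR [677.6 -81.6] [ 76.9 -60.8]
model pivots [553.77057971  21.8431207 ]
-12.0 [-75.   31.2] [513.6 -13.4]
0.0 [-80.  43.] [506.9  -2.4]
15.0 [-83.3  54.3] [501.9   8.3]
30.0 [-83.6  67.1] [499.7  20.9]
45.0 [-80.3  80.4] [501.   34.5]
60.0 [-72.9  93. ] [506.4  48. ]
75.0 [-61.5 103.3] [516.1  60. ]
90.0 [-47. 110.] [529.5  68.7]
start [509.07919962 -30.42236069]
```

The rib is now at box x = +76.8 mm, so the cover is fully back. Red is the left handle, pointing to the front and about 6° off zero. Black is at about the same angle. Next I'll enter the well right of the red handle.

Call:
move_arm(targets=[[0.02,0.045,0,0,0,0,-1],[0.037,0.09,0,0,0,0,-1],[0.054,0.135,0,0,0,0,-1],[0.069,0.172,0,0,0,0,-1],[0.069,0.172,0,0,0,0,-1],[0.069,0.172,-0.04,0,0,0,-1],[0.069,0.172,-0.08,0,0,0,-1],[0.069,0.172,-0.11,0,0,0,-1],[0.069,0.172,-0.128,0,0,0,-1],[0.069,0.172,-0.128,0,0,0,-1]])

```text
t: 10.1
eef_pos: [509.7, -28.8, 15.7]
tcp_rot: [-1.944, 1.567, 2.919]
ft_force: [-0.2, 0.3, 0.6]
opening: 0.004
```

```bash
python3 look.py 12
```

```text
t 10.1 tcp [509.7 -28.8  15.7] box [-81.1  16.5] ty ang 8.6 down [-0.003  0.001 -1.   ] F [-0.2  0.3  0.6] op 0.004
```

View pics/scene12.png

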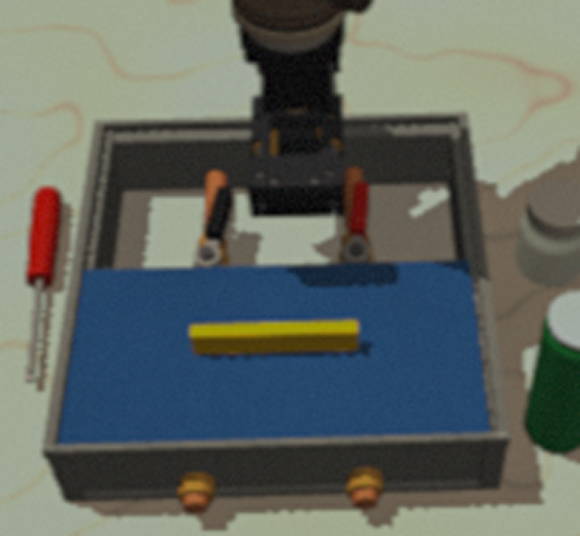

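Call:
move_arm(targets=[[-0.001,0.008,0,0,0,0,-1],[-0.002,0.016,0,0,0,0,-1],[-0.003,0.022,0,0,0,0,-1],[-0.003,0.027,0,0,0,0,-1],[-0.006,0.032,0,0,0,0,-1],[-0.008,0.037,0,0,0,0,-1],[-0.009,0.042,0,0,0,0,-1],[-0.01,0.046,0,0,0,0,-1],[-0.01,0.05,0,0,0,0,-1]])

```text
t: 11.1
eef_pos: [500.6, 20.8, 17.6]
tcp_rot: [-1.596, 1.571, -3.017]
ft_force: [0.9, -3.0, -0.0]
opening: 0.005
```

```bash
python3 look.py 13
```

```text
t 11.1 tcp [500.6  20.8  17.6] box [-82.7  66.9] ty ang 8.6 down [-0. -0. -1.] F [ 0.9 -3.  -0. ] op 0.005
```

View pics/scene13.png

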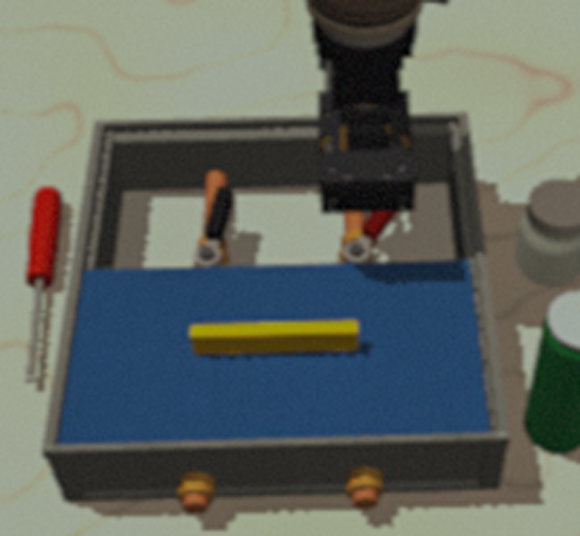

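The red handle has turned to about 35–40° with a 3 N push. Continuing.

Call:
move_arm(targets=[[0,0.004,0,0,0,0,-1],[0.001,0.009,0,0,0,0,-1],[0.001,0.013,0,0,0,0,-1],[0.003,0.018,0,0,0,0,-1],[0.005,0.023,0,0,0,0,-1],[0.007,0.027,0,0,0,0,-1],[0.01,0.032,0,0,0,0,-1],[0.013,0.036,0,0,0,0,-1],[0.016,0.039,0,0,0,0,-1]])

```text
t: 12.1
eef_pos: [516.9, 60.0, 17.6]
tcp_rot: [-1.897, 1.571, 2.965]
ft_force: [-0.1, -3.1, 0.4]
opening: 0.006
```

Call:
move_arm(targets=[[0.003,0.002,0,0,0,0,-1],[0.006,0.004,0,0,0,0,-1],[0.008,0.006,0,0,0,0,-1],[0.01,0.007,0,0,0,0,-1]])

```text
t: 12.5
eef_pos: [526.9, 66.7, 17.6]
tcp_rot: [-1.874, 1.571, 2.988]
ft_force: [-1.6, -2.5, 0.3]
opening: 0.005
```

```bash
python3 look.py 14
```

```text
t 12.5 tcp [526.9  66.7  17.6] box [-49.9 108.4] ty ang 8.6 down [-0.  0. -1.] F [-1.6 -2.5  0.3] op 0.005
```

View pics/scene14.png

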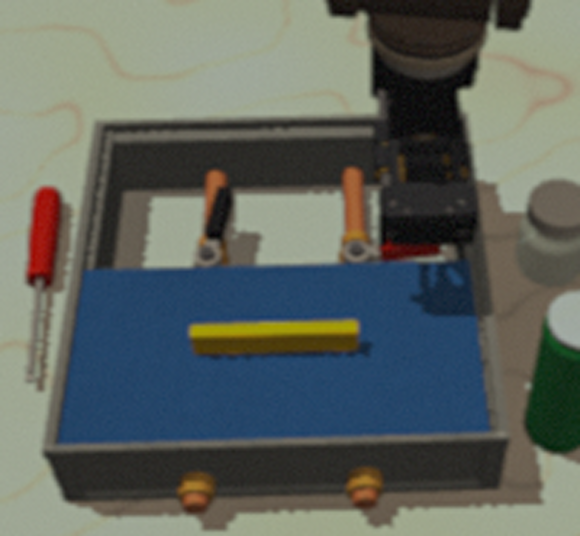

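Nearly shut. I'll push along box x until the stop shows in the force.

Call:
move_arm(targets=[[0.001,0,0,0,0,0,-1],[0.002,0,0,0,0,0,-1],[0.003,0,0,0,0,0,-1],[0.003,0,0,0,0,0,-1]])

```text
t: 13.0
eef_pos: [529.8, 66.6, 17.6]
tcp_rot: [-2.619, 1.571, 2.243]
ft_force: [-2.1, 0.7, 0.5]
opening: 0.006
```

Call:
move_arm(targets=[[0.001,0,0,0,0,0,-1],[0.002,0,0,0,0,0,-1],[0.002,0,0,0,0,0,-1]])

```text
t: 13.3
eef_pos: [532.0, 66.6, 17.7]
tcp_rot: [1.466, 1.571, 0.045]
ft_force: [-2.3, 0.7, 0.0]
opening: 0.006
```

Call:
move_arm(targets=[[0.001,0,0,0,0,0,-1],[0.002,0,0,0,0,0,-1],[0.002,0,0,0,0,0,-1]])

```text
t: 13.6
eef_pos: [534.1, 66.6, 17.7]
tcp_rot: [1.409, 1.57, -0.012]
ft_force: [-2.1, 1.1, -0.3]
opening: 0.008
```

Call:
move_arm(targets=[[0.001,0,0,0,0,0,-1],[0.0015,0,0,0,0,0,-1],[0.0015,0,0,0,0,0,-1]])

```text
t: 13.9
eef_pos: [534.1, 66.6, 17.6]
tcp_rot: [-1.71, 1.568, -3.131]
ft_force: [-7.5, 1.2, 3.8]
opening: 0.004
```

Call:
move_arm(targets=[[0.001,0,0,0,0,0,-1],[0.0015,0,0,0,0,0,-1],[0.0015,0,0,0,0,0,-1]])

```text
t: 14.2
eef_pos: [534.2, 66.6, 17.5]
tcp_rot: [-1.708, 1.565, -3.129]
ft_force: [-13.3, 1.3, 7.9]
opening: 0.007
```

Call:
move_arm(targets=[[-0.006,0,0,0,0,0,-1],[-0.02,-0.003,0,0,0,0,-1],[-0.025,-0.004,0.01,0,0,0,-1],[-0.025,-0.004,0.04,0,0,0,-1],[-0.025,-0.004,0.08,0,0,0,-1],[-0.025,-0.004,0.12,0,0,0,-1],[-0.04,-0.04,0.14,0,0,0,-1],[-0.06,-0.085,0.14,0,0,0,-1],[-0.08,-0.13,0.14,0,0,0,-1],[-0.09,-0.175,0.14,0,0,0,-1]])

```text
t: 15.2
eef_pos: [446.0, -109.9, 159.0]
tcp_rot: [1.005, 1.568, -0.416]
ft_force: [0.9, 0.2, -0.0]
opening: 0.007
```

Call:
move_arm(targets=[[-0.01,-0.045,0,0,0,0,-1],[-0.01,-0.09,0,0,0,0,-1],[-0.01,-0.13,0,0,0,0,-1],[-0.01,-0.17,0,0,0,0,-1],[-0.01,-0.17,0,0,0,0,-1],[-0.01,-0.17,0,0,0,0,-1]])

```text
t: 15.8
eef_pos: [436.8, -279.1, 158.1]
tcp_rot: [0.886, 1.57, -0.537]
ft_force: [-0.9, 0.5, -0.7]
opening: 0.003
```

```bash
python3 look.py 15
```

```text
t 15.8 tcp [ 436.8 -279.1  158.1] box [-190.7 -220.1] ty ang 8.5 down [ 0.001 -0.    -1.   ] F [-0.9  0.5 -0.7] op 0.003
```

View pics/top15.png

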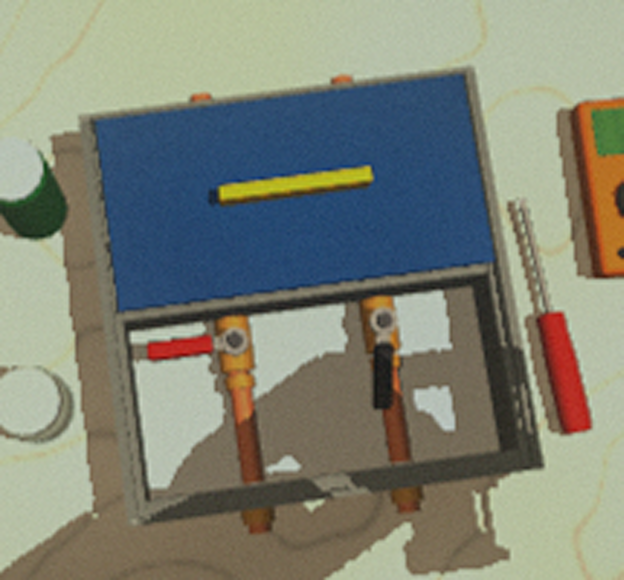

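View pics/scene15.png

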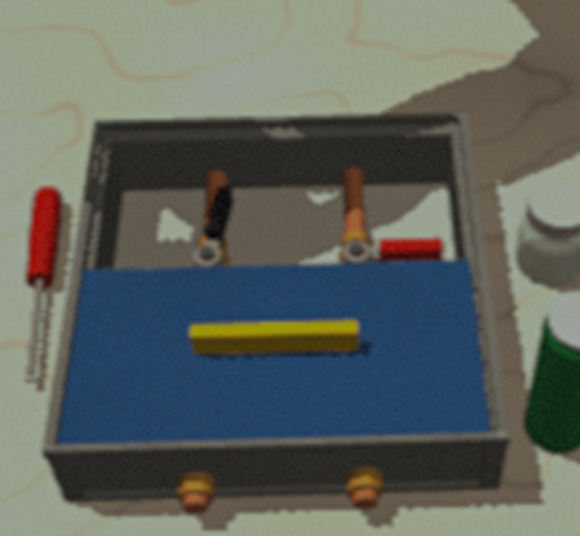

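The red handle runs from (148,350) to (234,340), parallel to the rib to within about a degree. The cover, black handle and the bystanders in view are unmoved, and the robot is clear.

```bash
python3 -c "
from h import *
job_done();rep()"
```

```text
the job is handed in; nothing more can be done
the job is handed in; nothing more can be done
```

The air line is shut off, and the job was handed in at about 16 s, well inside the 46 s limit.

- **Cover:** I slid it back by its rib until it hit the stop. The force rose from 6 to about 23 N there. The pictures then put the rib at box x = +76.8 mm, against an expected +77 mm.
- **Red handle:** This was the left valve. I pushed it clockwise to its stop, where it stopped moving and the force rose from 2 to about 15 N. In the last picture it lies along the box's left direction, to within about a degree.
- **Everything else:** The black handle, and the screwdriver, can, jar and meter as far as the close-up shows them, look unmoved. The mug was outside that last close-up. The gripper ended clear of everything.

**One check disagreed:** The camera images showed the fingertips about 31 mm higher than the reported TCP height. There was no contact at heights where the reported value would have meant touching the cover, which confirmed it. I corrected for this in every move.

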